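# Gauge the jaw gap of a sprung carving clamp

### The arm

A 7-joint arm with a two-finger parallel gripper is mounted at the origin on the work surface. World frame = base frame: x ahead of the robot, y to its left, z up, the work surface at z = 0. Lengths are in mm, angles in rad, forces in N, time in s.
With the tool pointing down it reaches from about 400 to 875 mm from the base axis. Payload 4.4 kg.
Tool frame: the origin (TCP) lies at the centre of the arm's flange, where the gripper is bolted on; the fingertips stand 173 mm ahead of it and the grasp point (between the pads) lies 155 mm ahead of it; z points along the fingers, y is the direction in which the jaws open and shut (so a half turn about z gives the same grasp; the last joint's range is limited). The gripper opens to 85 mm and grips with 20 to 120 N. Pads are 22 mm wide; open, the fingers measure 114 mm over their backs; the gripper's body (76 mm by 85 mm) begins 54 mm behind the grasp point. The pads swing forward as they close: fully open they stand 13 mm farther back than shut.
Start: joints at [1.09, 0.628, 0.038, 1.517, -0.027, 0.996, -0.02], TCP at [261.976, -594.881, 404.713] pointing down, gripper open.
Joint ranges: [-3.06, 3.06], [-0.37, 2.12], [-1.25, 1.32], [0.18, 2.47], [-1.1, 4.24], [0.23, 1.98], [-2.94, 2.94]. Speed limits (rad/s): [2.57, 2.57, 3.14, 3.14, 3.14, 3.14, 3.14].

### API

Orientations are given as [roll, pitch, yaw] about the fixed x, y, z axes, in that order (R = Rz(yaw) Ry(pitch) Rx(roll)).
In Python, from cell import * gives the robot as it stands. The module is installed in compiled form; this text tells all that it offers.
- The arm moves only by the shell command python3 -m jog 'ROWS'. ROWS is JSON, one flat list of numbers, 5 for each row, row after row: the shift along the tool's x, y, z in mm, then the turn about the tool's z in degrees, then the finger opening in mm, from 0 to 85.4. A call has 1 to 20 rows; each row is the pose to reach, as a shift and turn from the pose commanded when the call began, along the tool's axes at that moment; what a row does not reach only later rows make up. A row lasts 1/12 s, in which the tool goes at most 41.7 mm and 7.16 degrees, less where a joint would pass 70% of its speed; a pose out of reach is approached as far as the arm can. A call with a gripper value outside its range is refused whole. The fingers move at their own pace and stop on an object; the grip force is fixed at half the most. Time passes only in rows, so rows that repeat a pose let the fingers close. It gives the time, the measured TCP pose, the force and the opening at its end, in the units of the state.
- read_state(): the state, without advancing time (a new reading comes with each control period).
- get_image(name): name is "scene" or "top" or "wrist"; returns (picture, depth): 400x640x3 uint8, blue, green, red; 400x640 float32, mm along the optical axis (not along the pixel's ray), 0 where there is no reading.
- camera_params(name): a dict with "K" (3x3 intrinsics, pixels), "T" (4x4, takes a point from camera to world coordinates). Camera axes: x right, y up, looking along -z (the intrinsics and any distortion apply to the point x, -y, -z); pixel columns grow to the right and rows downward; lengths in mm; the calibration is good to about 2 mm. A picture is of the moment at which its call begins: read the wrist's pose just before it. camera_params takes no time and is no camera call; for the wrist camera it gives the pose at the moment of the call.
- finish_job(): hands the job in, once; it reports no verdict.
The state is a dict: "clock": time; "qpos": joint angles; "qd": joint speeds; "tau": joint torques, N m; "eef_pos": TCP position; "tool_rot": TCP orientation; "force": force on the tool from outside, world axes, zero at the start; "torque": the same for the moment, N m; "width": finger opening in mm.
Only numpy, scipy, OpenCV 4.12 (cv2) and the standard library are available. Lean on these libraries where they do the work, as an engineer would, in place of code of your own. Each camera call takes 0.05 s, during which the arm holds its last target.

### The job

Draw the flat-handled taper gauge out of the tool block and slide its blade, tip down, into the gap between the two upright plates of the wooden bench clamp until it drags snugly on both: the sprung plate should just give, about one to three millimetres, without being jammed wide open. Finish while still gripping the gauge upright by its handle at that depth, not letting go, and leave the gouge, mallet, carved panel and jar undisturbed.

Things in the scene. Friction and masses are not known exactly. Their poses are not given: they have to be found in the camera images.
- gauge: Taper gauge, 0.12 kg: steel wedge blade, tip down, 80 mm long, 20 wide, 3 thick at the tip, 11 at the shoulder, both faces sloping alike; above it a flat-sided wooden handle 90 mm tall, 18 thick (x), 26 wide (y). Origin: centre of the shoulder; z up. Works either way round (half turn about z). Starts in either slot of the tool block, shoulder resting on its top; grip it across its thickness.
- gauge_tip (a point): Middle of the tip of the gauge's blade, 80 mm below the gauge's origin. The blade gains 1 mm of thickness per 10 mm of length.
- clamp: Wooden bench clamp, fixed: base board 150 x 90 x 14 mm, back stop and springs at +x, and two upright plates 70 mm long (y), 22 thick, 15 to 101 mm above the bench. x across the gap from set plate to sprung plate, y along it. Inner faces upright up to 91 mm, then flaring 45 degrees, 8 mm wider each side. The gap is open down to the base board. Origin: centre of the underside.
- cheek_face (a point): On the sprung plate's inner face, mid-length, at the foot of the flare, 91 mm above the bench. The sprung plate is at x = 0 of the clamp when at rest.
- jaw_face (a point): On the inner face of the fixed set plate, mid-length, at the foot of the flare, 91 mm above the bench; axes as the clamp's. The gap, from here to the sprung plate's face along x, is set differently each time, 4.8 to 6.6 mm at rest.
- jaw: The set plate of the clamp, fixed. Origin: foot of its inner face, mid-length, 15 mm above the bench; axes as the clamp's.
- cheek (a joint): How far the sprung plate has been pushed back from rest, in m: 0 at rest, 0.008 at its stop. Its spring gives 4 N per mm, no preload. While the blade slides in, its drag on the hand grows with it, roughly 4 to 8 N per mm.
- rack: The tool block, dark wood, fixed: 70 x 150 x 85 mm, origin at the centre of its underside. Two slots right through it, each 14.5 mm (x) by 23.5 mm (y), at y = -35 and +35 mm: one holds the gauge, the other the gouge.
- gouge: Bystander: a carving gouge with a round turned handle (27 mm diameter, 94 mm tall, on a 32 mm brass collar) in the tool block's other slot. Origin at its shoulder, on the block's top.
- mallet: Bystander: a carver's mallet standing on its black head (92 mm diameter), handle up, 225 mm tall. Origin: centre of its underside.
- panel: Bystander: a small carved wooden panel lying flat, 90 x 130 x 20 mm with a raised rosette. Origin: centre of its underside.
- jar: Bystander: a closed jar, 60 mm diameter, 90 mm tall. Origin: centre of its underside.
Not all that is in view belongs to the job. Of the things that look like the gauge, the smaller one is meant. What is shaped like the clamp but red is not meant.

How it is judged:
By the outcome, as a careful person would: the job done as asked, in the order asked, and still so for the second after the job is handed in, while the arm keeps its last pose, push and grip.
It also fails if it takes over 51 s, if anything falls off the work surface, if the arm or the gripper's body presses on something with over 40 N, if the wrist force passes 120 N, or if a joint passes its speed limit or range.

## Working session

There is one attempt and no reset: what is moved stays moved. The work goes in short steps, Python scripts to look and compute and a shell command to move; the robot and the scene stay as the last step left them, time stands still between calls to the robot, and variables do not carry over. Pictures are saved under pics/ and viewed, and the job is handed in when it is done.

```bash
mkdir -p pics; ls; python3 - <<'E'
from cell import *
import cv2,numpy as np
s=read_state();print(s['clock'],s['eef_pos'],s['tool_rot'],s['width'],s['force'])
for n in("scene","top"):
    im,d=get_image(n);cv2.imwrite(f'pics/{n}0.png',im);np.save(f'/tmp/{n}0.npy',d);
    p=camera_params(n);print(n,p)
E
```

```text
pics
0.0 [ 261.8850473  -594.58926688  403.7826047 ] [-3.13966524e+00 -9.93510240e-06  4.14789701e-01] 85.4130492181211 [ 0.78837519 -0.21030744  0.36555706]
scene {'K': array([[417.19116232,   0.        , 313.55803348],
       [  0.        , 417.19116232, 203.97989481],
       [  0.        ,   0.        ,   1.        ]]), 'T': array([[ 8.51727543e-01, -3.44134275e-01,  3.95135158e-01,
         1.05259629e+03],
       [ 5.23704714e-01,  5.34426491e-01, -6.63416685e-01,
        -6.76348262e+02],
       [ 1.71337242e-02,  7.71984408e-01,  6.35410504e-01,
         7.85377805e+02],
       [ 0.00000000e+00,  0.00000000e+00,  0.00000000e+00,
         1.00000000e+00]])}
top {'K': array([[478.44644713,   0.        , 322.94063725],
       [  0.        , 478.44644713, 199.28633755],
       [  0.        ,   0.        ,   1.        ]]), 'T': array([[ 2.34336848e-02,  9.99127375e-01, -3.45738612e-02,
         5.69914241e+02],
       [-9.99678347e-01,  2.37540699e-02,  8.88515848e-03,
         4.31932903e+01],
       [ 9.69867498e-03,  3.43545284e-02,  9.99362648e-01,
         1.49922145e+03],
       [ 0.00000000e+00,  0.00000000e+00,  0.00000000e+00,
         1.00000000e+00]])}
```

View pics/scene0.png

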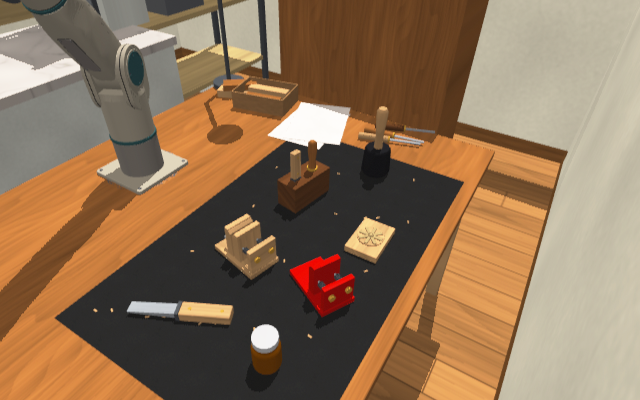

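View pics/top0.png

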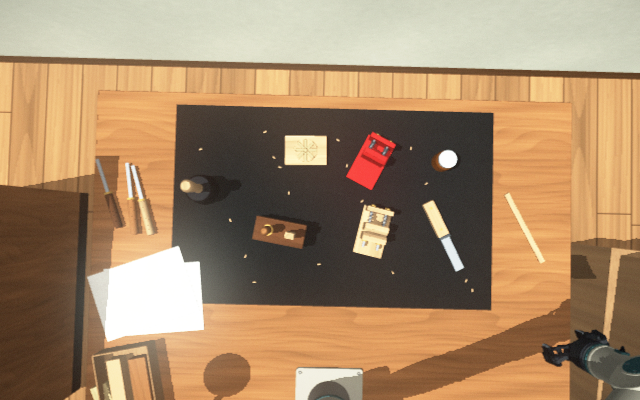

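The scene view shows the tool block at about (303,185), with the flat gauge handle at (296,163), the round gouge at (312,155) and the wooden clamp at (246,245). In the top view the block is at (280,232), the gauge at about (290,236) and the clamp at (374,231). Next I'll measure these roughly and then enlarge.

```bash
cat > h.py <<'E'
import numpy as np,cv2
def cloud(d,p):
    K,T=p['K'],p['T'];v,u=np.mgrid[:d.shape[0],:d.shape[1]]
    P=np.stack([(u-K[0,2])/K[0,0]*d,-(v-K[1,2])/K[1,1]*d,-d],-1)
    return P@T[:3,:3].T+T[:3,3]
def proj(X,p):
    K,T=p['K'],p['T'];c=(np.asarray(X,float)-T[:3,3])@T[:3,:3]
    z=-c[...,2];return np.stack([K[0,0]*c[...,0]/z+K[0,2],-K[1,1]*c[...,1]/z+K[1,2]],-1)
E
python3 - <<'E'
from cell import *
from h import *
for n,box in(("top",(235,190,415,275)),("scene",(200,130,350,290))):
    d=np.load(f'/tmp/{n}0.npy');im=cv2.imread(f'pics/{n}0.png')
    x0,y0,x1,y1=box
    c=cv2.resize(im[y0:y1,x0:x1],None,fx=4,fy=4 if n=='top' else 4,interpolation=cv2.INTER_CUBIC)
    cv2.imwrite(f'pics/{n}0c.png',c[:600])
    P=cloud(d,camera_params(n))
    if n=='top':
        for (u,v) in[(280,232),(290,236),(291,235),(265,230),(374,231),(330,260),(372,220),(374,240),(258,218),(308,224),(303,248),(252,240)]:print(u,v,P[v,u].round(1))
        sub=P[y0:y1,x0:x1].reshape(-1,3)
        for lo,hi,nm in((75,95,'racktop'),(165,185,'gauge top')):
            for side in(0,1):
                m=(sub[:,2]>lo)&(sub[:,2]<hi)&((sub[:,1]>30) if side==0 else (sub[:,1]<30))
                q=sub[m]
                if len(q)>3:print(nm,side,len(q),q.min(0).round(),q.max(0).round(),q.mean(0).round(1), cv2.minAreaRect(q[:,:2].astype(np.float32)))
E
```

```text
280 232 [519.3 155.   83.9]
290 236 [512.3 119.8 178.1]
291 235 [515.2 117.  179.3]
265 230 [527.3 188.6 181.5]
374 231 [ 528.9 -121.5   92.5]
330 260 [433.5   3.6   8.6]
372 220 [ 560.6 -123.9   13. ]
374 240 [ 503.1 -120.6  104.2]
258 218 [559.1 220.4  88.4]
308 224 [543.3  74.8  -1.6]
303 248 [4.681e+02 8.860e+01 2.000e-01]
252 240 [489.5 247.9   2.9]
racktop 0 1047 [473.  81.  77.] [565. 237.  95.] [519.5 158.2  86.2] ((519.427734375, 159.41290283203125), (150.05291748046875, 69.89808654785156), 79.93386840820312)
racktop 1 184 [ 505. -178.   76.] [602. -84.  95.] [ 569.3 -131.6   86.6] ((548.9553833007812, -131.4178466796875), (79.96731567382812, 97.60807037353516), 80.49864959716797)
gauge top 0 135 [504. 112. 166.] [538. 206. 184.] [519.7 159.4 176.4] ((518.01171875, 159.33554077148438), (95.1431884765625, 24.495820999145508), 77.69873809814453)
```

View pics/top0c.png

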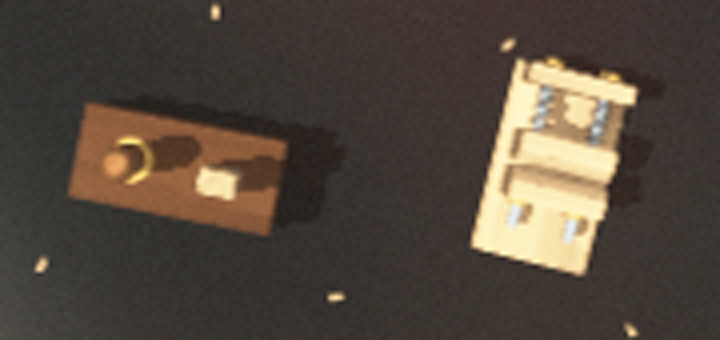

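View pics/scene0c.png

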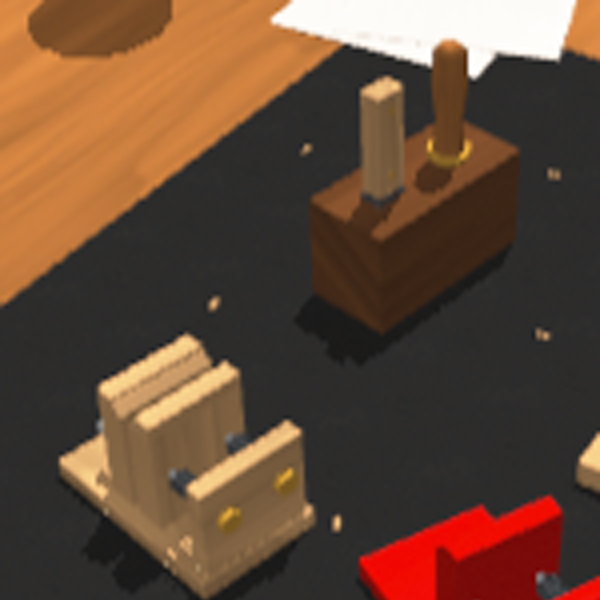

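```bash
cat >> h.py <<'E'
from scipy.spatial.transform import Rotation as Ro
def Rt(s): return Ro.from_euler('xyz',s['tool_rot']).as_matrix()
def need(s,target,yawdeg):
    R=Rt(s);d=R.T@(np.asarray(target,float)-s['eef_pos'])
    yaw=np.degrees(s['tool_rot'][2]);t=-(yawdeg-yaw)
    return d.round(2),round((t+180)%360-180,2)
E
python3 - <<'E'
from cell import *
from h import *
s=read_state();p=camera_params('wrist');R=Rt(s)
print(R.T@(p['T'][:3,3]-s['eef_pos']));print((R.T@p['T'][:3,:3]).round(3));print(p['K'])
print(need(s,(440,-125,480),80),need(s,(520,150,480),80))
E
```

```text
[76.12977012 -0.09878981 29.98905399]
[[-0.     0.955  0.296]
 [ 1.     0.     0.   ]
 [ 0.     0.296 -0.955]]
[[306.24409638   0.         319.00879094]
 [  0.         306.24409638 195.86382531]
 [  0.           0.           1.        ]]
(array([ 352.26, -358.16,  -75.51]), np.float64(-56.24)) (array([ 536.29, -577.61,  -75.14]), np.float64(-56.24))
```

```bash
python3 - <<'E'
from cell import *
from h import *
s=read_state();print(need(s,(527,-100,400),78))
E
```

```text
(array([ 441.95, -345.85,    4.47]), np.float64(-54.24))
```

```bash
python3 -m jog '[442,-346,4,-54,85, 442,-346,4,-54,85, 442,-346,4,-54,85, 442,-346,4,-54,85, 442,-346,4,-54,85, 442,-346,4,-54,85, 442,-346,4,-54,85, 442,-346,4,-54,85, 442,-346,4,-54,85, 442,-346,4,-54,85, 442,-346,4,-54,85, 442,-346,4,-54,85, 442,-346,4,-54,85, 442,-346,4,-54,85, 442,-346,4,-54,85, 442,-346,4,-54,85, 442,-346,4,-54,85, 442,-346,4,-54,85]'
python3 - <<'E'
from cell import *
from h import *
s=read_state();print(s['clock'],s['eef_pos'],np.degrees(s['tool_rot']),abs(s['qd']).max(),s['qpos'])
p=camera_params('wrist');im,d=get_image('wrist');np.savez('/tmp/w1.npz',d=d,K=p['K'],T=p['T']);cv2.imwrite('pics/w1.png',im)
E
```

```text
clock: 1.6
eef_pos: [526.4, -101.8, 400.5]
tool_rot: [-3.141, 0.001, 1.355]
force: [-0.8, -0.2, -0.3]
width: 85.1
1.6 [ 526.38070994 -101.78401951  400.49595533] [-1.79953998e+02  6.31819520e-02  7.76098648e+01] 0.007255161443541452 [ 0.31212521  0.4794886  -0.25348397  1.83540584  0.15635891  0.84690714
 -0.23418523]
```

View pics/w1.png

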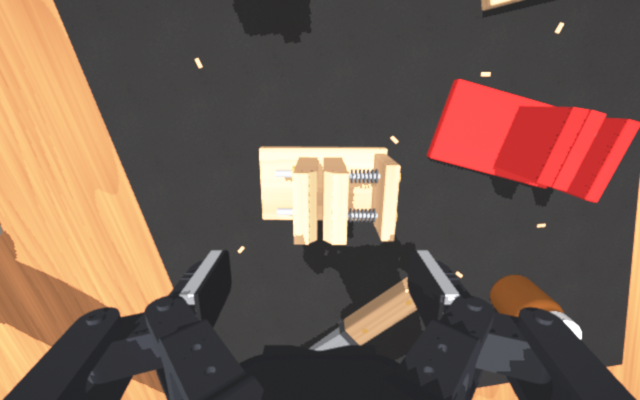

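The clamp is well in view at (260-398, 147-245). The set plate is at about (305,200), the sprung plate at (336,200), the gap near (320,200) and the springs to the right. I'll rectify this to measure it.

```bash
python3 - <<'E'
from cell import *
from h import *
z=np.load('/tmp/w1.npz');P=cloud(z['d'],z);im=cv2.imread('pics/w1.png')
sub=P[130:255,250:410].reshape(-1,3)
for nm,lo,hi in(("plate tops",97,106),("base",9,19),("floor",-4,4)):
    q=sub[(sub[:,2]>lo)&(sub[:,2]<hi)];print(nm,len(q),q.mean(0).round(1),np.median(q[:,2]).round(2))
q=sub[(sub[:,2]>10)&(sub[:,2]<110)];print(cv2.minAreaRect(q[:,:2].astype(np.float32)))
q=sub[(sub[:,2]>8)&(sub[:,2]<20)];print(cv2.minAreaRect(q[:,:2].astype(np.float32)))
q=sub[(sub[:,2]>96)&(sub[:,2]<106)];print('top',cv2.minAreaRect(q[:,:2].astype(np.float32)))
# rectify at z=101
c0=np.array([527,-121]);
for zz in(101,91):
    a=np.radians(-12.4);ex=np.array([np.cos(a),np.sin(a)]);ey=np.array([-ex[1],ex[0]])
    # image: cols along ex -80..80, rows along -ey 60..-60, 5px/mm
    u,v=np.meshgrid(np.arange(-80,80,.2),np.arange(60,-60,-.2))
    X=np.concatenate([c0+u[...,None]*ex+v[...,None]*ey,np.full(u.shape+(1,),zz)],-1)
    m=proj(X,z).astype(np.float32)
    r=cv2.remap(im,m[...,0],m[...,1],cv2.INTER_CUBIC);cv2.imwrite(f'pics/rect{zz}.png',r)
E
```

```text
plate tops 2587 [ 523.5 -120.7  101.2] 101.58
base 4355 [ 515.7 -110.3   14.6] 14.63
floor 8552 [ 529.5 -145.1    1.5] 1.48
((528.4896240234375, -123.45648956298828), (89.86019897460938, 153.9183349609375), 77.23648834228516)
((526.2874145507812, -122.9600830078125), (89.8606185913086, 149.39889526367188), 77.18598175048828)
top ((523.2296142578125, -122.5803451538086), (70.32284545898438, 50.53285598754883), 77.24224090576172)
```

View pics/rect101.png

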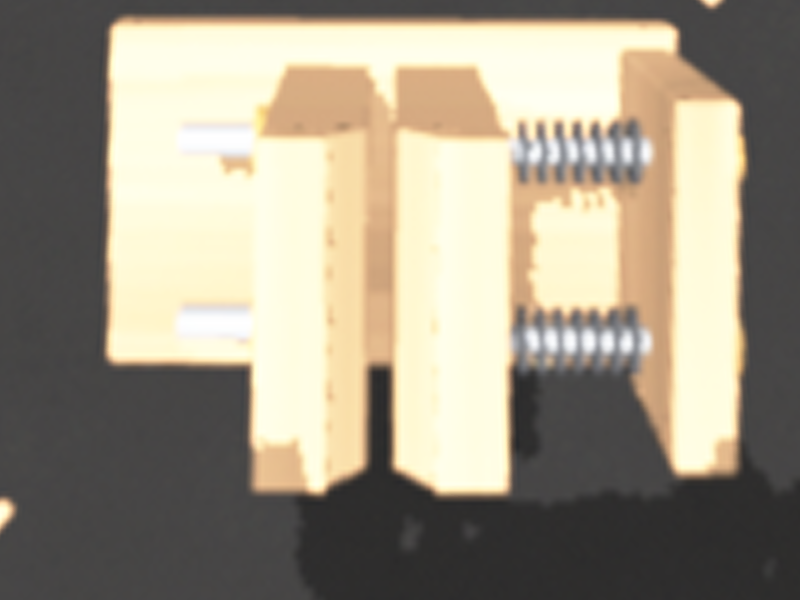

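The rectified view shows the flare feet at columns of about 366 and 393, and the plates' outer edges at 252 and 510. Now I'll measure the inner edges at z=91.

```bash
python3 - <<'E'
from cell import *
from h import *
z=np.load('/tmp/w1.npz');im=cv2.imread('pics/w1.png').astype(np.float32)
c0=np.array([526.3,-122.9]);a=np.radians(-12.77);ex=np.array([np.cos(a),np.sin(a)]);ey=np.array([-ex[1],ex[0]])
def prof(zz,y0,y1,x0,x1):
    xs=np.arange(x0,x1,.1);out=[]
    for y in np.arange(y0,y1,.5):
        X=np.concatenate([c0+xs[:,None]*ex+y*ey,np.full((len(xs),1),zz)],1);m=proj(X,z).astype(np.float32)
        out.append(cv2.remap(im,m[None,:,0],m[None,:,1],cv2.INTER_CUBIC)[0].mean(1))
    return xs,np.array(out)
for zz,yy in((91,(-33,-15)),(91,(-12,5)),(91,(8,20)),(101,(-25,-5)),(101,(5,25))):
    xs,o=prof(zz,*yy,-40,30)
    g=np.gradient(cv2.GaussianBlur(o.mean(0)[None],(0,0),3)[0],xs)
    pk=[(round(xs[i],1),round(g[i],0)) for i in range(2,len(g)-2) if abs(g[i])==abs(g[i-2:i+3]).max() and abs(g[i])>8]
    print(zz,yy,pk)
E
```

```text
91 (-33, -15) [(np.float64(-30.4), np.float32(101.0)), (np.float64(-14.9), np.float32(-19.0)), (np.float64(-6.3), np.float32(-77.0)), (np.float64(-0.9), np.float32(105.0)), (np.float64(23.2), np.float32(-106.0)), (np.float64(29.0), np.float32(12.0))]
91 (-12, 5) [(np.float64(-15.0), np.float32(-19.0)), (np.float64(-7.2), np.float32(-21.0)), (np.float64(-0.7), np.float32(37.0)), (np.float64(23.4), np.float32(-48.0)), (np.float64(26.6), np.float32(32.0)), (np.float64(29.0), np.float32(-14.0))]
91 (8, 20) [(np.float64(-15.1), np.float32(-18.0)), (np.float64(-7.1), np.float32(-20.0)), (np.float64(-0.7), np.float32(35.0)), (np.float64(23.2), np.float32(-36.0)), (np.float64(27.9), np.float32(31.0))]
101 (-25, -5) [(np.float64(-29.5), np.float32(80.0)), (np.float64(-14.5), np.float32(-20.0)), (np.float64(-6.3), np.float32(-60.0)), (np.float64(-1.0), np.float32(87.0)), (np.float64(22.2), np.float32(-89.0)), (np.float64(25.5), np.float32(10.0)), (np.float64(29.2), np.float32(12.0))]
101 (5, 25) [(np.float64(-14.8), np.float32(-19.0)), (np.float64(-7.0), np.float32(-21.0)), (np.float64(-0.9), np.float32(37.0)), (np.float64(22.2), np.float32(-38.0)), (np.float64(26.6), np.float32(28.0))]
```

View pics/rect91.png

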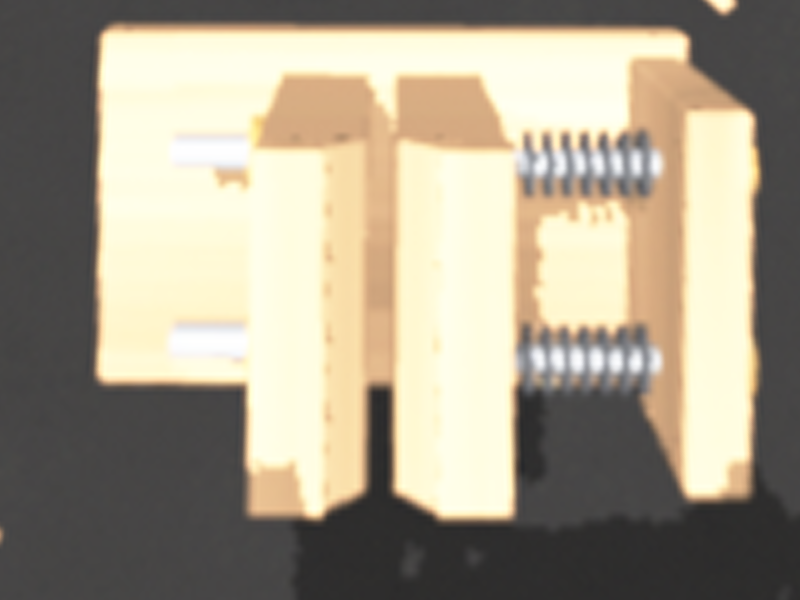

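```bash
python3 - <<'E'
from cell import *
from h import *
s=read_state();print(need(s,(515,145,405),80))
E
```

```text
(array([238.57, -64.15,  -4.62]), np.float64(-2.4))
```

```bash
python3 -m jog '[238,-64,-5,-2.4,85, 238,-64,-5,-2.4,85, 238,-64,-5,-2.4,85, 238,-64,-5,-2.4,85, 238,-64,-5,-2.4,85, 238,-64,-5,-2.4,85, 238,-64,-5,-2.4,85, 238,-64,-5,-2.4,85, 238,-64,-5,-2.4,85, 238,-64,-5,-2.4,85]'
python3 - <<'E'
from cell import *
from h import *
s=read_state();print(s['clock'],s['eef_pos'],np.degrees(s['tool_rot']),abs(s['qd']).max())
p=camera_params('wrist');im,d=get_image('wrist');np.savez('/tmp/w2.npz',d=d,K=p['K'],T=p['T']);cv2.imwrite('pics/w2.png',im)
P=cloud(d,p)
for nm,lo,hi in(("handle tops",160,188),("racktop",80,90)):
    m=((P[...,2]>lo)&(P[...,2]<hi)&(P[...,0]>450)&(P[...,0]<600)&(P[...,1]>60)&(P[...,1]<260)).astype(np.uint8)
    n,l,st,ce=cv2.connectedComponentsWithStats(m)
    for i in range(1,n):
        if st[i,4]>40:
            q=P[l==i];print(nm,st[i],q.mean(0).round(1),cv2.minAreaRect(q[:,:2].astype(np.float32)))
E
```

```text
clock: 2.48
eef_pos: [515.3, 143.6, 405.5]
tool_rot: [-3.142, 0.002, 1.395]
force: [0.7, 0.7, -0.2]
width: 85.0
2.4833 [515.30845783 143.64562364 405.54909056] [-1.79998667e+02  8.81515630e-02  7.99524658e+01] 0.007206090831686304
handle tops [ 303  118   38   40 1184] [526.5 195.6 177. ] ((526.3637084960938, 194.79466247558594), (24.599214553833008, 24.21565818786621), 82.42778015136719)
handle tops [310 213  25  41 987] [515.  128.3 174.1] ((514.7039794921875, 126.03072357177734), (26.004426956176758, 17.63905906677246), 80.41962432861328)
racktop [ 282   82   79  155 8768] [521.9 168.5  85.7] ((520.4984130859375, 159.65963745117188), (150.18287658691406, 70.27771759033203), 80.19597625732422)
```

View pics/w2.png

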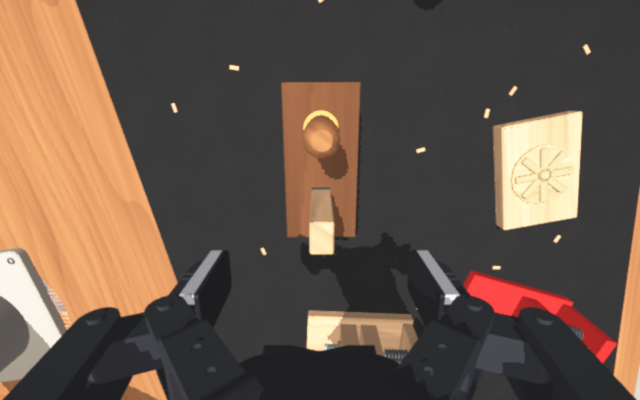

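The handle top is at pixel (321,238), which is (514.7,126.0,175), 26 x 17.6 mm. That agrees with the slot at (514.5,125.2). The gouge is the round handle at (321,135). Next comes the descent to grasp.

```bash
python3 - <<'E'
from cell import *
from h import *
s=read_state();print(need(s,(514.6,125.6,295),80.2))
E
```

```text
(array([-17.8 ,   2.41, 110.63]), np.float64(-0.26))
```

```bash
python3 -m jog '[-17.8,2.4,40,-0.3,85, -17.8,2.4,75,-0.3,85, -17.8,2.4,100,-0.3,85, -17.8,2.4,110.5,-0.3,85, -17.8,2.4,110.5,-0.3,85, -17.8,2.4,110.5,-0.3,60, -17.8,2.4,110.5,-0.3,30, -17.8,2.4,110.5,-0.3,5, -17.8,2.4,110.5,-0.3,5, -17.8,2.4,110.5,-0.3,5, -17.8,2.4,110.5,-0.3,5, -17.8,2.4,110.5,-0.3,5, -17.8,2.4,110.5,-0.3,5, -17.8,2.4,110.5,-0.3,5]'
python3 - <<'E'
from cell import *
from h import *
s=read_state();print(s['clock'],s['eef_pos'],np.degrees(s['tool_rot']),s['force'],s['torque'],s['width'])
p=camera_params('wrist');im,d=get_image('wrist');cv2.imwrite('pics/w3.png',im)
E
```

```text
clock: 3.7
eef_pos: [514.4, 128.3, 296.2]
tool_rot: [3.14, -0.0, 1.404]
force: [-0.6, -0.2, 5.9]
width: 17.6
3.7 [514.43128054 128.30118737 296.15208886] [ 1.79933951e+02 -2.26271887e-02  8.04709349e+01] [-0.56289364 -0.17432597  5.85038864] [-0.0791663   0.25986854 -0.01831868] 17.606645191575247
```

View pics/w3.png

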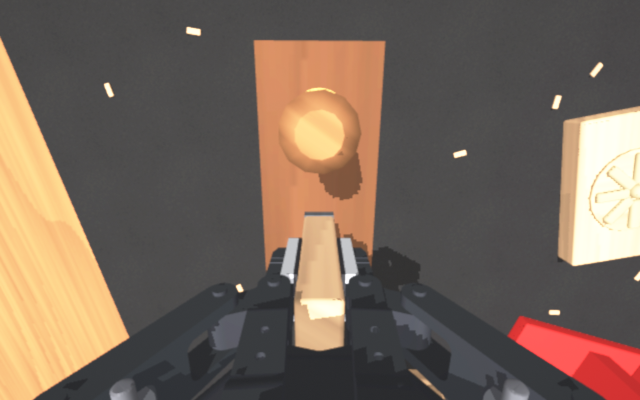

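Gripped at 17.6 mm wide: the handle sits between the pads at about (320,285), and the gouge at (320,133) hasn't moved. I'll lift straight up.

```bash
python3 -m jog '[0,0,-6,0,5, 0,0,-16,0,5, 0,0,-30,0,5, 0,0,-48,0,5, 0,0,-68,0,5, 0,0,-90,0,5, 0,0,-110,0,5, 0,0,-125,0,5, 0,0,-132,0,5, 0,0,-132,0,5, 0,0,-132,0,5, 0,0,-132,0,5]'
python3 - <<'E'
from cell import *
from h import *
s=read_state();print(s['clock'],s['eef_pos'],np.degrees(s['tool_rot']),s['force'],s['torque'],s['width'])
print(need(s,(522.9,-119.5,s['eef_pos'][2]),77.23))
E
```

```text
clock: 4.75
eef_pos: [513.9, 127.9, 426.3]
tool_rot: [-3.14, 0.001, 1.404]
force: [0.7, 0.7, -1.7]
width: 17.0
4.75 [513.85352918 127.87739992 426.28420912] [-1.79897762e+02  5.50504816e-02  8.04661532e+01] [ 0.71268065  0.67915318 -1.73337529] [-3.31060500e-05  3.68136742e-02 -1.52355715e-03] 17.040905562698835
(array([-2.4246e+02,  4.9900e+01,  1.4000e-01]), np.float64(3.24))
```

```bash
python3 -m jog '[-25,5,0,0.5,5, -60,12,0,1,5, -100,20,0,2,5, -140,29,0,3.2,5, -180,37,0,3.2,5, -212,44,0,3.2,5, -235,48,0,3.2,5, -242.5,50,0,3.2,5, -242.5,50,0,3.2,5, -242.5,50,0,3.2,5, -242.5,50,0,3.2,5, -242.5,50,0,3.2,5]'
python3 - <<'E'
from cell import *
from h import *
s=read_state();print(s['clock'],s['eef_pos'],np.degrees(s['tool_rot']),s['force'],s['width'],abs(s['qd']).max())
for n in("wrist","scene","top"):
    p=camera_params(n);im,d=get_image(n);np.savez(f'/tmp/{n}4.npz',d=d,K=p['K'],T=p['T']);cv2.imwrite(f'pics/{n}4.png',im)
    if n=='scene':cv2.imwrite('pics/scene4c.png',cv2.resize(im[130:290,180:350],None,fx=3.7,fy=3.7,interpolation=cv2.INTER_CUBIC))
E
```

```text
clock: 5.75
eef_pos: [523.6, -117.2, 427.1]
tool_rot: [-3.141, -0.001, 1.352]
force: [0.2, -0.4, -1.3]
width: 17.4
5.75 [ 523.55140887 -117.16131452  427.06683117] [-1.79966534e+02 -5.81797271e-02  7.74607249e+01] [ 0.15532106 -0.38581622 -1.30035817] 17.431716241760743 0.005741794793627422
```

View pics/wrist4.png

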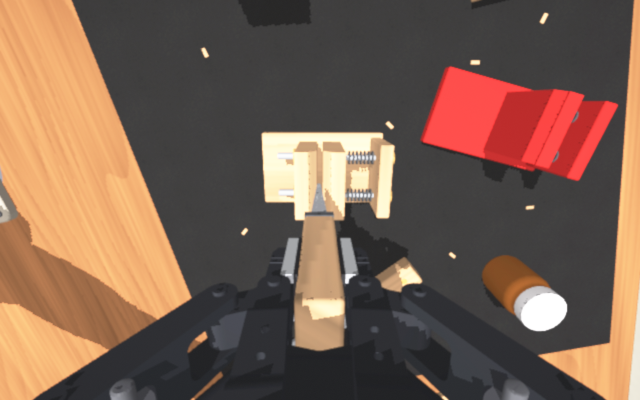

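View pics/scene4c.png

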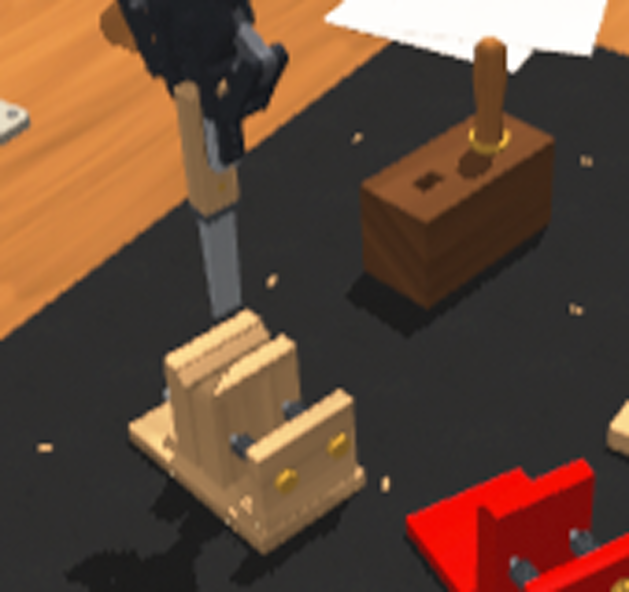

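The wrist view shows the blade tip at about (319,187), hanging over the near part of the gap (column ~320, rows 140-190). In the scene view the gauge is upright above the clamp. I'll measure the tip-to-gap offset in this same camera.

```bash
cat > gap.py <<'E'
from h import *
def edges(z,im,zz,c0,yaw,y0,y1,x0=-12,x1=6,thr=8):
    im=im.astype(np.float32);a=np.radians(yaw);ex=np.array([np.cos(a),np.sin(a)]);ey=np.array([-ex[1],ex[0]])
    xs=np.arange(x0,x1,.1);o=[]
    for y in np.arange(y0,y1,.5):
        X=np.concatenate([c0+xs[:,None]*ex+y*ey,np.full((len(xs),1),zz)],1);m=proj(X,z).astype(np.float32)
        o.append(cv2.remap(im,m[None,:,0],m[None,:,1],cv2.INTER_CUBIC)[0].mean(1))
    g=np.gradient(cv2.GaussianBlur(np.mean(o,0)[None],(0,0),3)[0],xs)
    return [(round(float(xs[i]),1),round(float(g[i]))) for i in range(2,len(g)-2) if abs(g[i])==abs(g[i-2:i+3]).max() and abs(g[i])>thr]
E
python3 - <<'E'
from cell import *
from gap import *
z=np.load('/tmp/wrist4.npz');im=cv2.imread('pics/wrist4.png')
c0=np.array([526.3,-122.9])
for yy in((5,15),(15,25),(25,33)):print(yy,edges(z,im,91,c0,-12.77,*yy),edges(z,im,101,c0,-12.77,*yy,-40,30))
P=cloud(z['d'],z);sub=P[120:225,255:400].reshape(-1,3)
q=sub[(sub[:,2]>10)&(sub[:,2]<20)];print(cv2.minAreaRect(q[:,:2].astype(np.float32)))
q=sub[(sub[:,2]>97)&(sub[:,2]<106)];print('top',cv2.minAreaRect(q[:,:2].astype(np.float32)))
s=read_state();t=s['eef_pos'];R=Rt(s);a=np.radians(-12.77);ex=np.array([np.cos(a),np.sin(a)])
print('tool origin in clampframe x',(t[:2]-c0)@ex,'at tip 292 ahead',((t+R[:,2]*290)[:2]-c0)@ex)
cam=z['T'][:3,3];print('cam x',(cam[:2]-c0)@ex)
# tip edges in image rows 
g=im.mean(2)
for r in(192,196,200,205,210):print(r,g[r,306:334].round().astype(int))
cv2.imwrite('pics/w4c.png',cv2.resize(im[125:250,250:400],None,fx=5,fy=4.8,interpolation=cv2.INTER_CUBIC))
E
```

```text
(5, 15) [(-6.9, -24), (-0.6, 32)] [(-14.5, -23), (-6.7, -26), (-0.7, 34), (22.2, -41), (27.7, 33)]
(15, 25) [(-7.0, -20), (-0.5, 29)] [(-36.1, -9), (-29.4, 11), (-14.6, -19), (-6.8, -21), (-0.6, 30), (22.1, -40), (29.2, 8)]
(25, 33) [(-7.0, -19), (-0.5, 28)] [(-36.7, -12), (-28.7, 9), (-15.1, -16), (-6.9, -20), (-0.6, 29), (7.7, 9), (22.1, -24), (24.4, -30), (26.1, 44), (28.4, -42), (29.6, 17)]
((526.5838012695312, -122.94451141357422), (89.69950103759766, 150.27748107910156), 77.37805938720703)
top ((523.2142944335938, -122.55504608154297), (70.54981994628906, 50.45164108276367), 77.38542938232422)
tool origin in clampframe x -3.7675620939164083 at tip 292 ahead -3.771337934413421
cam x -3.886644200129992
192 [240 238 220 197 206 206 204 203 201 185 154 141 151 160 161 166 200 223
 219 191 168 171 194 224 235 241 244 244]
196 [241 239 225 206 208 206 204 202 190 171 180 180 166 164 165 175 186 215
 212 177 167 169 171 176 189 227 243 244]
200 [241 239 222 199 207 207 203 189 166 169 171 163 161 161 162 164 163 175
 195 187 169 170 172 175 180 187 207 221]
205 [241 240 231 216 209 206 192 166 160 160 162 162 160 159 159 160 160 160
 165 168 168 169 172 173 176 180 182 181]
210 [240 239 230 215 206 191 163 156 156 156 156 157 156 156 156 156 157 147
 134 135 153 166 169 172 178 182 180 180]
```

View pics/w4c.png

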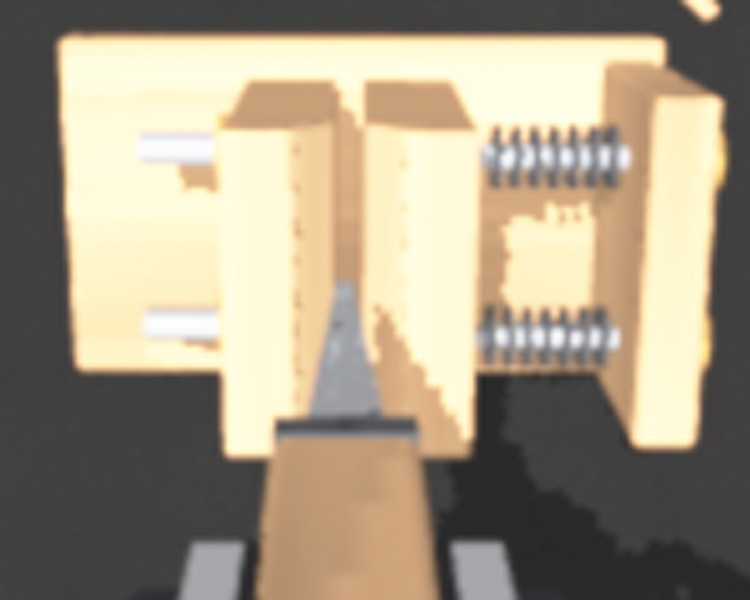

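The tip (column 319, clamp x -3.77) is centred on the gap (-3.75, gap about 6.3 mm), and the yaw matches to 0.2°. I'll lower it to just short of contact.

```bash
python3 -m jog '[0,0,8,0,5, 0,0,20,0,5, 0,0,30,0,5, 0,0,36,0,5, 0,0,40,0,5, 0,0,44,0,5, 0,0,48,0,5, 0,0,52,0,5, 0,0,56,0,5, 0,0,60,0,5, 0,0,64,0,5, 0,0,66,0,5, 0,0,66,0,5, 0,0,66,0,5]'
python3 - <<'E'
from cell import *
from h import *
s=read_state();print(s['clock'],s['eef_pos'],np.degrees(s['tool_rot']),s['force'],s['torque'],s['width'])
z=camera_params('wrist');im,d=get_image('wrist');cv2.imwrite('pics/w5.png',cv2.resize(im[100:300,220:420],None,fx=3,fy=3,interpolation=cv2.INTER_CUBIC))
E
```

```text
clock: 7.07
eef_pos: [523.5, -119.3, 361.2]
tool_rot: [-3.142, -0.0, 1.349]
force: [-0.3, -0.2, -1.4]
width: 17.4
7.0667 [ 523.46903263 -119.3213407   361.16908602] [-1.79998783e+02 -4.05901417e-04  7.72687314e+01] [-0.33001285 -0.2248999  -1.39827958] [ 0.01172094 -0.02432388  0.0280359 ] 17.40252713936449
```

View pics/w5.png

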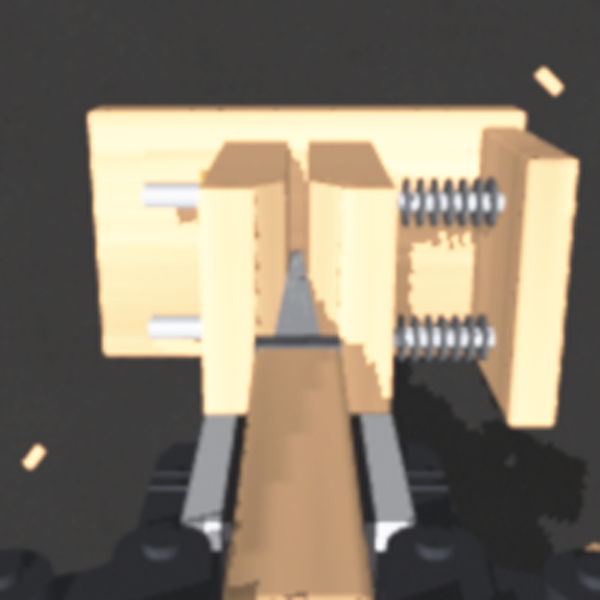

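The blade tip is inside the gap at crop pixel (297,252), centred between the plates at 288 and 308, with no contact force. I'll step down and watch the drag.

```bash
python3 -m jog '[0,0,3,0,5, 0,0,6,0,5, 0,0,6,0,5, 0,0,6,0,5]'; python3 -m jog '[0,0,2,0,5, 0,0,4,0,5, 0,0,4,0,5, 0,0,4,0,5]'; python3 -m jog '[0,0,2,0,5, 0,0,4,0,5, 0,0,4,0,5, 0,0,4,0,5]'
```

```text
clock: 7.45
eef_pos: [523.4, -119.3, 355.0]
tool_rot: [-3.141, -0.0, 1.349]
force: [0.5, 0.6, -2.7]
width: 17.4
clock: 7.78
eef_pos: [523.4, -119.3, 351.1]
tool_rot: [-3.142, -0.0, 1.349]
force: [-1.2, -0.1, -1.4]
width: 17.6
clock: 8.12
eef_pos: [523.5, -119.3, 347.1]
tool_rot: [3.141, -0.0, 1.349]
force: [0.9, 0.0, -2.7]
width: 17.4
```

```bash
python3 -m jog '[0,0,2,0,5, 0,0,4,0,5, 0,0,4,0,5, 0,0,4,0,5]'; python3 -m jog '[0,0,2,0,5, 0,0.1,4,0,5, 0,0.1,4,0,5, 0,0.1,4,0,5]'
```

```text
clock: 8.45
eef_pos: [523.6, -119.3, 343.1]
tool_rot: [3.141, -0.0, 1.349]
force: [1.8, -0.5, -3.4]
width: 17.5
clock: 8.78
eef_pos: [523.7, -119.4, 339.2]
tool_rot: [3.141, -0.0, 1.349]
force: [1.2, -0.3, -1.6]
width: 17.3
```

```bash
python3 - <<'E'
from cell import *
from gap import *
fs=[]
z=camera_params('wrist');im,d=get_image('wrist');np.savez('/tmp/w6.npz',d=d,K=z['K'],T=z['T']);cv2.imwrite('pics/w6f.png',im);cv2.imwrite('pics/w6.png',cv2.resize(im[100:300,220:420],None,fx=3,fy=3,interpolation=cv2.INTER_CUBIC))
s=read_state();print(s['force'],s['torque'],s['clock'])
c0=np.array([526.3,-122.9])
for yy in((5,15),(15,25),(25,33)):print(yy,edges(z,im,91,c0,-12.7,*yy),edges(z,im,101,c0,-12.7,*yy,-40,30))
P=cloud(d,z)
sub=P[120:255,255:400].reshape(-1,3);q=sub[(sub[:,2]>97)&(sub[:,2]<106)];print('top',cv2.minAreaRect(q[:,:2].astype(np.float32)))
E
```

```text
[ 1.51618918 -0.34159198 -1.91032943] [-0.10441606 -0.47950097  0.07537159] 8.8333
(5, 15) [(-6.8, -34), (-5.2, 12), (0.3, 35)] [(-29.0, 11), (-14.8, -38), (-13.3, 10), (-7.1, -24), (0.6, 22), (2.8, 16), (8.7, 13), (22.7, -55), (25.9, 47)]
(15, 25) [(-6.9, -39), (-4.5, -12), (-2.1, 16), (0.2, 46)] [(-14.7, -39), (-13.5, 11), (-6.6, -44), (-4.3, -9), (-2.1, 17), (0.0, 49), (8.6, 15), (22.8, -54), (25.6, 31)]
(25, 33) [(-6.9, -38), (-5.3, 22), (-1.2, -8), (0.4, 44)] [(-33.1, -21), (-29.1, 25), (-14.6, -31), (-6.7, -39), (-5.2, 22), (-1.3, -9), (0.2, 48), (8.7, 11), (22.8, -70), (24.9, 42), (26.7, -40), (28.5, 41)]
top ((524.6016845703125, -117.39122009277344), (59.68752670288086, 51.29564666748047), 77.31233215332031)
```

View pics/w6.png

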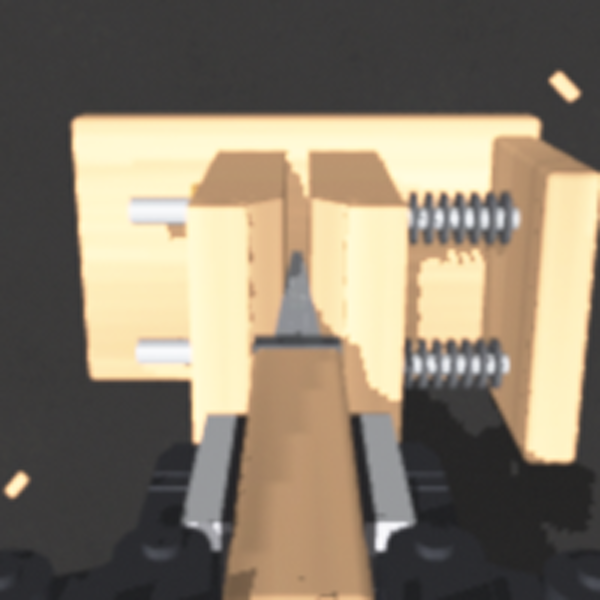

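The blade is centred between the plates (crop ~(297,255)). The sprung plate's edges have moved +0.6 to +0.85 mm, so contact has begun. I'll continue deeper, shifting half of the wedge growth toward the sprung side.

```bash
python3 -m jog '[0,0.1,2,0,5, 0,0.2,3,0,5, 0,0.3,4,0,5, 0,0.3,4,0,5]'; python3 -m jog '[0,0.1,1,0,5, 0,0.1,2,0,5, 0,0.2,3,0,5, 0,0.2,4,0,5, 0,0.2,4,0,5]'
python3 - <<'E'
from cell import *
from gap import *
z=camera_params('wrist');im,d=get_image('wrist');cv2.imwrite('pics/w7f.png',im);cv2.imwrite('pics/w7.png',cv2.resize(im[100:300,220:420],None,fx=3,fy=3,interpolation=cv2.INTER_CUBIC))
s=read_state();print(s['force'],s['torque'],s['clock'],s['eef_pos'],s['tool_rot'])
c0=np.array([526.3,-122.9])
for yy in((5,15),(15,25),(25,33)):print(yy,edges(z,im,91,c0,-12.7,*yy),edges(z,im,101,c0,-12.7,*yy,-40,30))
E
```

```text
clock: 9.17
eef_pos: [523.9, -119.4, 335.3]
tool_rot: [3.141, -0.0, 1.349]
force: [0.5, -0.3, 2.6]
width: 17.1
clock: 9.58
eef_pos: [524.1, -119.5, 331.3]
tool_rot: [3.141, -0.0, 1.349]
force: [1.7, 0.2, 4.2]
width: 17.4
[0.2548949  0.0653411  4.26072433] [-0.04852096 -0.20604103 -0.01994001] 9.6333 [ 524.1095552  -119.44649693  331.26928036] [ 3.14120150e+00 -3.73477183e-05  1.34860971e+00]
(5, 15) [(-6.8, -38), (-5.2, 13), (1.0, 41)] [(-29.0, 12), (-14.7, -42), (-13.5, 10), (-7.1, -23), (1.0, 22), (5.0, 12), (7.0, 9), (9.5, 13), (23.4, -62), (26.1, 47)]
(15, 25) [(-6.7, -48), (-4.3, -12), (-1.7, 20), (0.9, 56)] [(-14.7, -38), (-13.5, 12), (-6.5, -54), (-1.7, 16), (0.7, 60), (9.2, 12), (23.4, -51), (26.1, 30)]
(25, 33) [(-6.7, -46), (-5.4, 27), (0.9, 52)] [(-32.7, -21), (-29.1, 25), (-14.8, -28), (-6.5, -47), (-5.2, 26), (0.7, 54), (9.4, 11), (23.4, -104), (24.9, 56), (26.5, -44), (28.4, 39)]
```

View pics/w7.png

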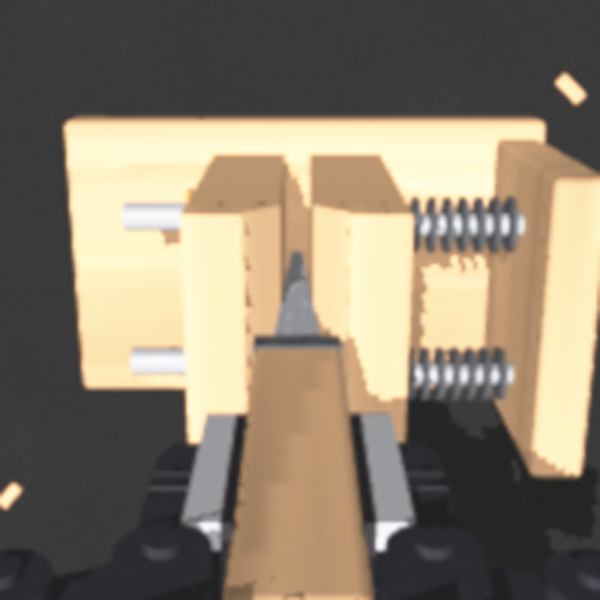

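The sprung plate is now about 1.3 mm back by the image, and the drag is about 5.6 N net. I'll go another 7 mm to reach mid-range.

```bash
python3 -m jog '[0,0.1,1,0,5, 0,0.1,2,0,5, 0,0.2,3,0,5, 0,0.2,4,0,5, 0,0.3,5,0,5, 0,0.3,6,0,5, 0,0.3,7,0,5, 0,0.3,7,0,5, 0,0.3,7,0,5, 0,0.3,7,0,5]'
python3 - <<'E'
from cell import *
from gap import *
z=camera_params('wrist');im,d=get_image('wrist');cv2.imwrite('pics/w8f.png',im);cv2.imwrite('pics/w8.png',cv2.resize(im[100:300,220:420],None,fx=3,fy=3,interpolation=cv2.INTER_CUBIC))
s=read_state();print(s['force'],s['torque'],s['clock'],s['eef_pos'],s['tool_rot'],s['width'])
c0=np.array([526.3,-122.9])
for yy in((5,15),(15,25),(25,33)):print(yy,edges(z,im,91,c0,-12.7,*yy),edges(z,im,101,c0,-12.7,*yy,-40,30))
im,d=get_image('scene');cv2.imwrite('pics/scene8.png',im);cv2.imwrite('pics/scene8c.png',cv2.resize(im[130:290,180:350],None,fx=3.7,fy=3.7,interpolation=cv2.INTER_CUBIC))
E
```

```text
clock: 10.47
eef_pos: [524.4, -119.5, 324.6]
tool_rot: [3.141, 0.0, 1.349]
force: [-0.5, -1.1, 7.4]
width: 17.2
[ 0.10382911 -0.05690941  5.97268598] [-0.0640845   0.03668639 -0.01119543] 10.5167 [ 524.39976777 -119.51571188  324.56838528] [3.14106829e+00 3.19442504e-05 1.34854919e+00] 17.24237258549542
(5, 15) [(-6.9, -35), (-5.1, 14), (1.8, 38)] [(-29.0, 13), (-14.7, -43), (-13.5, 12), (-12.1, -24), (-6.9, -21), (1.9, 24), (4.4, 9), (7.5, 18), (9.9, 20), (24.1, -59), (26.3, 47)]
(15, 25) [(-6.8, -49), (-4.3, -18), (-1.6, 24), (1.6, 51)] [(-14.7, -39), (-13.5, 14), (-6.5, -51), (-1.8, 20), (1.4, 53), (9.8, 13), (24.0, -56), (26.4, 37)]
(25, 33) [(-6.8, -51), (-5.4, 30), (0.1, -10), (1.7, 51)] [(-32.3, -18), (-29.1, 29), (-14.9, -28), (-6.6, -52), (-5.3, 29), (-3.9, -12), (-1.2, 11), (1.4, 51), (10.0, 13), (24.0, -73), (25.1, 31), (26.5, -42), (28.4, 37), (29.5, -18)]
```

View pics/w8.png

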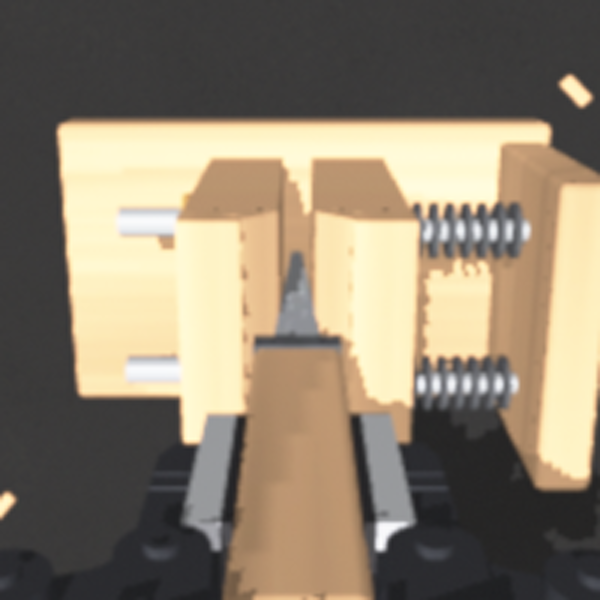

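View pics/scene8.png

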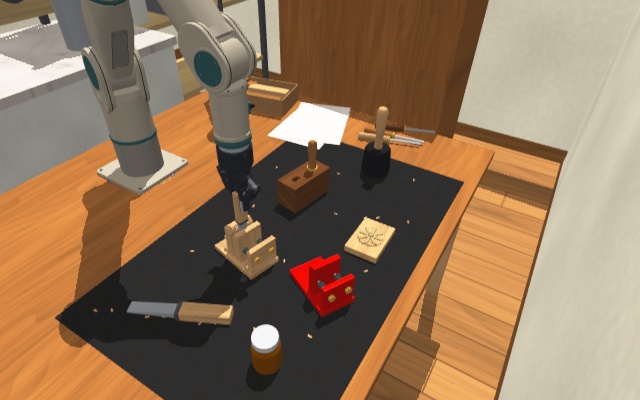

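The plate is about 2 mm back (outer edge +1.9, inner edge +2.2, wedge depth about 2.2). Sideways force is near zero, so the blade bears on both plates, and the drag is about 8 N. The gauge hasn't slipped in the grip, and the bystanders sit where they started in the scene view. Handing in.

```bash
python3 -c "
from cell import *
print(finish_job())"
```

```text
the job is handed in; nothing more can be done
None
```

I drew the gauge out of the tool block and slid its blade tip down into the wooden clamp's gap. I handed the job in at about 10.6 s, still gripping the handle upright (finger opening about 17.2 mm).

What the last checks showed:
- **Sprung plate:** it is about 2 mm back from rest. The wrist camera gave 1.9 mm from its outer edge and about 2.2 mm from its inner edge, and the wedge depth implied about 2.2 mm. The rest gap measured about 6.4 mm.
- **Drag:** the hand felt about 7–9 N upward after allowing for the gauge's weight. At the stated 4 to 8 N per mm that implies roughly 1–2 mm, somewhat less than the images; both are within the 1–3 mm target.
- **Contact with both plates:** the sideways force was near zero, which fits the blade bearing on both.
- **Alignment and grip:** the blade is aligned with the gap, with a tilt under 0.1° and a yaw within about 0.2°. I saw no slip of the gauge in the fingers.
- **Bystanders:** the gouge, mallet, panel and jar looked unmoved in the final scene picture. I judged that by eye and did not measure it.

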